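Dispense the short vial

TASK

The dispenser's catch tray has been left pulled out: with your fingertips push it fully home, then press down the outer end of the lever of the lane that holds the shorter vial and keep it down until that vial has rolled out under the lifted gate into the tray, and finally let the lever come back up. Do not touch the vials themselves, leave the longer vial behind its gate, and leave everything else on the desk where it stands.

Things in the scene. Friction and masses are not known exactly. Their poses are not given: they have to be found in the camera images.
- dispenser: Grey dispenser fixed to the desk: two open lanes sloping down to the robot (0.22 rad), centred at y = +40 and -40 mm, 68 mm wide inside. Origin on the desk, mid-width, in the plane of the gates; x points away from the robot up the lanes, y left, z up. Lane mouths at x = -30 mm, 50 mm high; rear wall at x = 100 mm, 105 mm high. Lever pivots at y = +95 and -95 mm, 105 mm high.
- tray (a joint): How far the catch tray is pulled out towards the robot, m: 0 = fully home under the mouths (a hard stop), at most 0.075. It slides only along the dispenser's x axis, with about 2 N of friction, and stays where it is left. It is grey, 100 mm long, 168 mm wide, its walls 4 mm thick with tops 37 mm above the desk.
- tray_front (a point): Middle of the upper edge of the tray's front wall, on its outer face towards the robot, 37 mm above the desk; moves with the tray. With the tray home it is 125 mm in front of the dispenser's origin (x = -125 mm). The outer face is flat and upright and can be pushed anywhere between 5 and 35 mm above the desk.
- tray_in (a point): Middle of the tray's inner floor, 6 mm above the desk; moves with the tray. Inside, the tray is 92 mm in x and 160 mm in y; axes parallel to the dispenser's.
- short_vial: The shorter amber vial with white cap, 24 mm diameter, 32 mm long, about 20 g, lying across its lane behind the closed gate. Origin at its centre; its y axis is its length. It may be in the left or the right lane: the sign of its y in the dispenser's frame tells.
- long_vial: The longer amber vial with white cap, 24 mm diameter, 62 mm long, lying in the other lane in the same way. Origin at its centre.
- lever_left (a joint): Angle of the rocking lever of the left lane, rad: 0 = at rest with its gate shut, grows as the press bar goes down, stop at 0.7. The vial can pass from about 0.5. A spring returns it; pressing takes about 2 N at first and 5 N at the stop.
- left_press_bar (a point): Centre of the round black rubber press bar at the outer end of the left lever (24 mm diameter, 50 mm long, along the dispenser's x). Its top is 12 mm above this point. At rest it is at x = 0, y = +165 mm, 131 mm above the desk; pressed to the stop it is 51 mm lower and at the same y, having swung at most 5 mm outwards on the way.
- left_gate (a point): Middle of the lower edge of the steel gate plate (30 mm wide, 8 mm thick) on the inner end of the left lever; it stands 3 mm above the lane floor when shut and rises by about 45 mm when the lever is at its stop.
- lever_right (a joint): Angle of the rocking lever of the right lane, rad: 0 = at rest with its gate shut, grows as the press bar goes down, stop at 0.7. The vial can pass from about 0.5. A spring returns it; pressing takes about 2 N at first and 5 N at the stop.
- right_press_bar (a point): Centre of the round black rubber press bar at the outer end of the right lever (24 mm diameter, 50 mm long, along the dispenser's x). Its top is 12 mm above this point. At rest it is at x = 0, y = -165 mm, 131 mm above the desk; pressed to the stop it is 51 mm lower and at the same y, having swung at most 5 mm outwards on the way.
- right_gate (a point): Middle of the lower edge of the steel gate plate (30 mm wide, 8 mm thick) on the inner end of the right lever; it stands 3 mm above the lane floor when shut and rises by about 45 mm when the lever is at its stop.
- pill_bottle: Bystander, to be left where it is: standing amber pill bottle, 40 mm diameter, 75 mm tall, between the left press bar and the robot. Origin at the centre of its underside.
- ointment_jar: Bystander, to be left where it is: standing white jar, 48 mm diameter, 45 mm tall, between the right press bar and the robot. Origin at the centre of its underside.
- tape_roll: Bystander, to be left where it is: flat roll of paper tape, 56 mm diameter, 20 mm tall, behind the left press bar. Origin at the centre of its underside.
- carton: Bystander, to be left where it is: standing paper carton, 60 x 35 x 85 mm, behind the right press bar. Origin at the centre of its underside.
- pill_organiser: Bystander, to be left where it is: blue and white weekly pill box, 40 x 160 x 20 mm, lying to the left. Origin at the centre of its underside.
- mug: Bystander, to be left where it is: white mug, 80 mm diameter, 90 mm tall, to the right. Origin at the centre of its underside.
- spatula: Bystander, to be left where it is: spatula 180 mm long, lying to the right. Origin at the centre of its underside.

How it is judged (in metres and radians):
On the way, in this order (a step that is already met when the one before it is completed fails the run):
1. the catch tray is pushed home (within 4 mm) (value of joint tray below 0.004 m), for 0.2 s.
2. a lever is pressed down so that its gate is lifted (value of joint any of lever_left, lever_right above 0.42 rad), for 0.1 s.
3. the short vial is in the tray (x of short_vial in the frame of tray_in between -0.048 and 0.048 m and y of short_vial in the frame of tray_in between -0.082 and 0.082 m and z of short_vial in the frame of tray_in below 0.022 m), for 0.2 s.
At the end, for the whole second after the job is handed in: The short vial lies at rest on the floor of the tray (centre inside its walls, under 22 mm above its floor), the tray is home (within 8 mm), both levers are back up (within 0.06 rad) and the long vial is within 15 mm of where it started (all of step 3 and linear speed of short_vial below 0.03 m/s and value of joint tray below 0.008 m and value of joint each of lever_left, lever_right below 0.06 rad and distance of long_vial from where it was at the start of the episode below 0.015 m); the robot touches nothing.
It fails at once if a vial is touched by the robot (contact force between any of short_vial, long_vial and the fingers above 0.3 N or contact force between any of short_vial, long_vial and the arm above 0.3 N).
It fails at once if a vial is lifted (height (world z) of any of short_vial, long_vial above 0.1 m).
It fails at once if the long vial leaves its place behind the gate (moves over 15 mm) (distance of long_vial from where it was at the start of the episode above 0.015 m).
It fails at once if a bystander is moved by over 25 mm or tipped over (distance of any of pill_bottle, ointment_jar, tape_roll, carton, pill_organiser, mug, spatula from where it was at the start of the episode above 0.025 m or angle between any of pill_bottle, ointment_jar, tape_roll, carton, pill_organiser, mug, spatula's own z axis and vertical above 0.5 rad).
It also fails if it takes over 43 s, if anything falls off the work surface, if the arm or the gripper's body presses on something with over 40 N, if the wrist force passes 120 N, or if a joint passes its speed limit or range.

ROBOT

A 6-joint arm with a two-finger parallel gripper is mounted at the origin on the work surface. World frame = base frame: x ahead of the robot, y to its left, z up, the work surface at z = 0. Lengths are in mm, angles in rad, forces in N, time in s.
With the tool pointing down it reaches from about 350 to 875 mm from the base axis. Payload 4.2 kg.
Tool frame: the origin (TCP) lies at the very end of the fingers, on their centre line; the grasp point (between the pads) lies 19 mm behind it; z points along the fingers, y is the line along which they close (so a half turn about z gives the same grasp; the last joint's range is limited). The gripper opens to 85 mm and grips with 20 to 120 N. Pads are 22 mm wide; open, the fingers measure 114 mm over their backs; the gripper's body (76 mm by 85 mm) begins 54 mm behind the grasp point. The pads swing forward as they close: fully open they stand 13 mm farther back than shut.
Start: joints at [1.567, 0.385, 0.008, 0, -1.194, -0.259], TCP at [162.334, 603.529, 231.312] pointing down, gripper open.
Joint ranges: [-3.14, 3.14], [-1.21, 2.06], [-1.07, 1.41], [-3.16, 2.05], [-2.99, -0.16], [-3.1, 3.1]. Speed limits (rad/s): [2.79, 2.79, 3.14, 3.14, 3.14, 3.14].

INTERFACE

Orientations are given as a unit quaternion [x, y, z, w].
In Python, from bench import arm, optics gives the robot as it stands. The module is installed in compiled form; this text tells all that it offers.
- The arm moves only by the tool step_arm, never from a script. Its argument "motion" is a list of rows, each an object with "dr": the turn, a rotation vector about the tool's x, y, z in units of 8 degrees (1.0 is 8 degrees), a list of three; "slide": the shift along the tool's x, y, z in mm, a list of three; "jaw": the finger opening in mm, from 0 to 85.4. A call has exactly 8 rows; each row is the pose to reach, as a shift and turn from the pose commanded when the call began, along the tool's axes at that moment; what a row does not reach only later rows make up. A row lasts 1/8 s, in which the tool goes at most 62.5 mm and 10.7 degrees, less where a joint would pass 70% of its speed; a pose out of reach is approached as far as the arm can. A call with a gripper value outside its range is refused whole. The fingers move at their own pace and stop on an object; the grip force is fixed at half the most. Time passes only in rows, so rows that repeat a pose let the fingers close, or fill a call up. It gives the time, the measured TCP pose, the force, the opening and the grip force at its end, in the units of the state.
- arm.read_state(): the state, without advancing time (a new reading comes with each control period).
- optics.get_image(name): name is "scene" or "top" or "wrist"; returns the picture (480x640x3 uint8, blue, green, red); there is no depth.
- optics.camera_info(name): a dict with "camera_matrix" (3x3 intrinsics, pixels), "view" (4x4, takes a point from world to camera coordinates); the wrist camera has in their place "T_tool_cam" (4x4, takes a point from camera to tool coordinates, whose origin is the TCP and whose axes are the flange's). Camera axes: x right, y up, looking along -z (the intrinsics and any distortion apply to the point x, -y, -z); pixel columns grow to the right and rows downward; lengths in mm; the calibration is good to about 2 mm. The wrist camera is an equidistant fisheye: a pixel r from the principal point sees the ray r / f radians off the axis. A picture is of the moment at which its call begins: read the wrist's pose just before it. camera_info takes no time and is no camera call.
- arm.job_done(): hands the job in; it is judged then, once.
The state is a dict: "clock": time; "joints": joint angles; "joint_vel": joint speeds; "joint_efforts": joint torques, N m; "position": TCP position; "ee_rot": TCP orientation; "contact_force": force on the tool from outside, world axes, zero at the start; "wrist_torque": the same for the moment, N m; "gripper_width": finger opening in mm; "grasp_force": force on a finger pad.
Only numpy, scipy, OpenCV 4.12 (cv2) and the standard library are available. Lean on these libraries where they do the work, as an engineer would, in place of code of your own. Each camera call takes 0.05 s, during which the arm holds its last target. There are 200 camera calls.

## Working session

There is one attempt and no reset: what is moved stays moved. The work goes in short steps, Python scripts to look and compute and a tool call to move; the robot and the scene stay as the last step left them, time stands still between calls to the robot, and variables do not carry over. Pictures are saved under pics/ and viewed, at most 10 in all, crops included, and the job is handed in when it is done.

Besides the shell and the picture viewer there is one more tool, called after "Request:" as name(argument=value, ...), one argument or row to a line, values as JSON. step_arm: Moves the arm, as the interface text tells. Its arguments: {"type":"object","properties":{"motion":{"type":"array","items":{"type":"object","properties":{"dr":{"type":"array","items":{"type":"number"}},"slide":{"type":"array","items":{"type":"number"}},"jaw":{"type":"number"}}}}},"required":["motion"]}

```bash
mkdir -p pics; python3 - <<'E'
from bench import arm, optics
import cv2,numpy as np
np.set_printoptions(precision=4,suppress=True)
s=arm.read_state();print(s)
for n in("top","scene"):
    cv2.imwrite(f"pics/{n}0.png",optics.get_image(n));print(optics.camera_info(n))
E
```

```text
{'clock': 0.0, 'joints': array([ 1.5666,  0.3856,  0.0066, -0.0005, -1.194 , -0.2586]), 'joint_vel': array([-0.0004,  0.0008, -0.    , -0.0007,  0.002 ,  0.0004]), 'joint_efforts': array([  0.0004, -39.2292,  18.8402,   4.1862,  -0.0046,  -0.    ]), 'position': array([162.2124, 602.9787, 230.2136]), 'ee_rot': array([ 0.9914, -0.1311, -0.0001,  0.0011]), 'contact_force': array([-0.3971, -1.1586,  0.4248]), 'wrist_torque': array([0.0213, 0.02  , 0.014 ]), 'grasp_force': 0.0, 'gripper_width': 85.49182212833303}
{'camera_matrix': array([[601.2665,   0.    , 310.757 ],
       [  0.    , 601.2665, 247.0841],
       [  0.    ,   0.    ,   1.    ]]), 'view': array([[    0.0178,    -0.9996,     0.0217,   -46.5183],
       [    0.998 ,     0.0191,     0.0597,  -603.2742],
       [   -0.0601,     0.0206,     0.998 , -1556.5539],
       [    0.    ,     0.    ,     0.    ,     1.    ]])}
{'camera_matrix': array([[514.8086,   0.    , 316.793 ],
       [  0.    , 514.8086, 243.1871],
       [  0.    ,   0.    ,   1.    ]]), 'view': array([[   -0.8681,     0.4964,     0.0091,   534.5029],
       [   -0.3773,    -0.6715,     0.6378,   147.2817],
       [    0.3226,     0.5502,     0.7702, -1257.6105],
       [    0.    ,     0.    ,     0.    ,     1.    ]])}
```

View pics/top0.png

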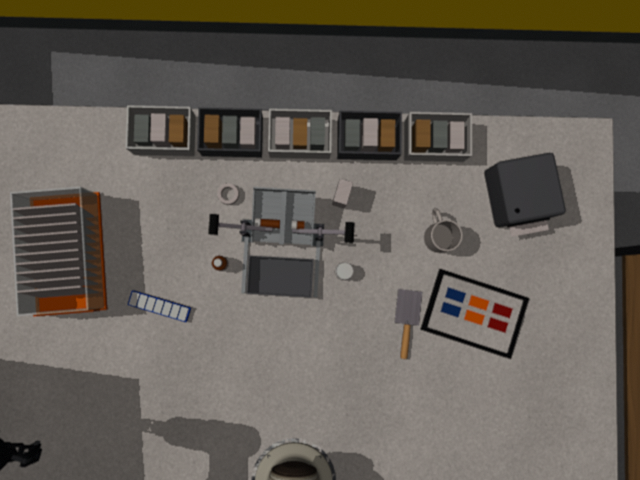

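View pics/scene0.png

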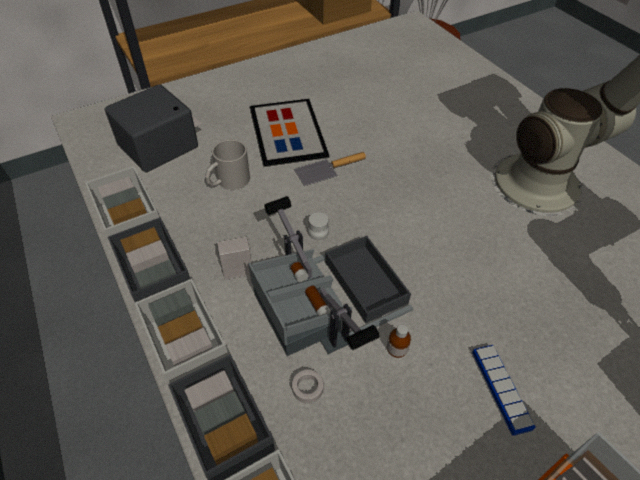

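The top view shows the tray pulled out towards the robot (front edge near row 295) and press bars at about (214,224) and (350,232). The long vial is in the left lane (270,223) and the short one in the right lane (299,225). The scene view agrees. Next I'll measure the bars and the tray.

```bash
cat >h.py <<'E'
from bench import arm, optics
import cv2,numpy as np
np.set_printoptions(precision=2,suppress=True)
def ray(n,u,v):
    c=optics.camera_info(n);K=c["camera_matrix"];V=c["view"]
    p=cv2.undistortPoints(np.array([[[u,v]]],float),K,np.array(c.get("dist",np.zeros(5)),float))[0,0]
    R=V[:3,:3];return -R.T@V[:3,3], R.T@np.array([p[0],-p[1],-1.])
def plane(n,u,v,z):
    o,d=ray(n,u,v);return o+d*(z-o[2])/d[2]
def two(a,b):
    (o1,d1),(o2,d2)=ray("top",*a),ray("scene",*b)
    t=np.linalg.lstsq(np.c_[d1,-d2],o2-o1,rcond=None)[0]
    p,q=o1+t[0]*d1,o2+t[1]*d2;return (p+q)/2,np.linalg.norm(p-q)
E
python3 - <<'E'
from h import *
print(list(optics.camera_info("top")))
t=cv2.imread("pics/top0.png");s=cv2.imread("pics/scene0.png")
def blobs(im,roi,th,amin):
    x0,y0,x1,y1=roi;g=im[y0:y1,x0:x1].max(2)
    n,l,st,c=cv2.connectedComponentsWithStats((g<th).astype('uint8'))
    return [(c[i]+[x0,y0],st[i]) for i in range(1,n) if st[i,4]>amin]
for th in(30,):
  for b in blobs(t,(200,205,365,250),th,20):print('top',b)
  for b in blobs(s,(255,185,390,360),th,30):print('scene',b)
h=cv2.cvtColor(t,cv2.COLOR_BGR2HSV)
m=cv2.inRange(h,(3,120,50),(18,255,255))[205:240,255:310]
n,l,st,c=cv2.connectedComponentsWithStats(m);print(st[1:],c[1:]+[255,205])
a=cv2.resize(t[180:310,190:390],(800,520),interpolation=cv2.INTER_CUBIC)
cv2.imwrite("pics/topz.png",cv2.convertScaleAbs(a,alpha=1.6))
E
```

```text
['camera_matrix', 'view']
top (array([213.38, 223.85]), array([  9,  10,  10,  19, 147], dtype=int32))
top (array([349.09, 232.05]), array([145,  18,   9,  20, 149], dtype=int32))
scene (array([277.13, 205.23]), array([ 10,  12,  26,  18, 259], dtype=int32))
scene (array([377.68, 258.12]), array([111,  54,  24,  39, 199], dtype=int32))
scene (array([287.12, 247.63]), array([30, 56,  6, 14, 51], dtype=int32))
scene (array([345.97, 287.83]), array([ 71,  70,  41,  66, 301], dtype=int32))
scene (array([332.81, 330.83]), array([ 74, 132,  10,  30, 191], dtype=int32))
scene (array([358.72, 335.43]), array([ 86, 136,  38,  28, 514], dtype=int32))
[[  6  14  19   9 139]
 [ 42  16   7   8  46]] [[270.04 222.91]
 [300.07 224.5 ]]
```

View pics/topz.png

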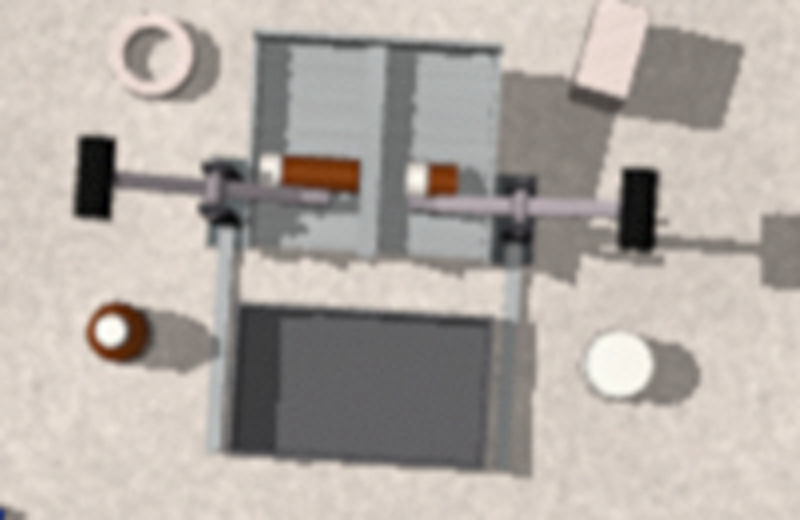

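The enlarged top view shows the short vial, with its white cap, in the right lane at zoomed (432,180). The right press bar is at (638,210), and the tray front edge runs from about (232,452) to (490,468). The jar is at (619,364).

```bash
python3 - <<'E'
from h import *
L,e1=two((213.4,223.9),(358.7,335.4));R,e2=two((349.1,232.05),(277.1,205.2))
print('two-view L',L,e1,'R',R,e2)
L=plane("top",213.4,223.9,138);R=plane("top",349.1,232.05,138)
print('bars',L,R,'dist',np.linalg.norm(L-R))
y=(L-R)[:2];y/=np.linalg.norm(y);x=np.array([y[1],-y[0]]);o=((L+R)/2)[:2]
print('origin',o,'x',x,'yaw',np.arctan2(x[1],x[0]))
z=lambda u,v:(190+(u+.5)/4-.5,180+(v+.5)/4-.5)
for n,p,h in(('frontL',(232,453),37),('frontR',(490,468),37),('jar',(619,364),45),('bottle',(112,330),75),('carton',(625,45),85),('short',(432,180),60)):
    w=plane("top",*z(*p),h);d=w[:2]-o;print(n,w,'disp',d@x,d@y)
E
```

```text
two-view L [651.28 202.39 132.62] 5.844464293257669 R [ 635.79 -125.96  130.71] 0.029374757735517468
bars [648.49 203.45 138.  ] [ 635.17 -125.36  138.  ] dist 329.0779727702956
origin [641.83  39.05] x [ 1.   -0.04] yaw -0.04047539253708556
frontL [481.89 125.23  37.  ] disp -163.29604267344317 79.63856145604545
frontR [475.15 -40.81  37.  ] disp -163.31255572132852 -86.53441475594433
jar [ 543.43 -122.41   45.  ] disp -91.78659214480099 -165.30955716330052
bottle [558.3  199.18  75.  ] disp -89.94000553680051 156.61997831922608
carton [ 743.94 -120.2    85.  ] disp 108.47749551504309 -154.99109821069337
short [658.37   0.04  60.  ] disp 18.105079867134197 -38.30451702402253
```

Request:
step_arm(
  motion=[
    {"dr":[0,0,-0.4],"slide":[35,40,0],"jaw":0},
    {"dr":[0,0,-0.8],"slide":[75,86,0],"jaw":0},
    {"dr":[0,0,-1.2],"slide":[115,131,0],"jaw":0},
    {"dr":[0,0,-1.59],"slide":[155,177,0],"jaw":0},
    {"dr":[0,0,-1.59],"slide":[195,222,0],"jaw":0},
    {"dr":[0,0,-1.59],"slide":[235,268,0],"jaw":0},
    {"dr":[0,0,-1.59],"slide":[275,313,0],"jaw":0},
    {"dr":[0,0,-1.59],"slide":[310,353,0],"jaw":0},
  ],
)

```text
clock: 1.1
position: [370.2, 180.0, 231.3]
ee_rot: [1.0, -0.02, 0.0, -0.0]
contact_force: [1.1, 1.0, 0.6]
gripper_width: 0.1
grasp_force: 0.0
```

Request:
step_arm(
  motion=[
    {"slide":[20,40,0],"jaw":0},
    {"slide":[45,85,0],"jaw":0},
    {"slide":[72,133,30],"jaw":0},
    {"slide":[72,133,75],"jaw":0},
    {"slide":[72,133,120],"jaw":0},
    {"slide":[72,133,165],"jaw":0},
    {"slide":[72,133,200],"jaw":0},
    {"slide":[72,133,210],"jaw":0},
  ],
)

```text
$.motion[0]: bad value
```

```bash
python3 - <<'E'
from h import *
print(arm.read_state()['position'],arm.read_state()['contact_force'])
t=optics.get_image("top");a=cv2.resize(t[180:310,190:390],(800,520),interpolation=cv2.INTER_CUBIC)
cv2.imwrite("pics/topz1.png",cv2.convertScaleAbs(a,alpha=1.6))
E
```

```text
[370.23 180.03 231.3 ] [1.09 1.   0.62]
```

View pics/topz1.png

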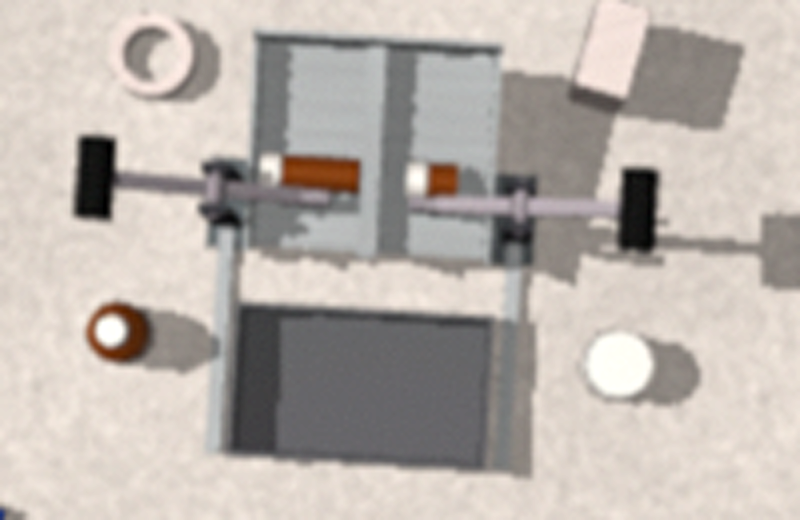

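The move was refused because each row needs "dr", so the picture shows no change in the scene. I'll send it again with "dr" included.

Request:
step_arm(
  motion=[
    {"dr":[0,0,0],"slide":[20,40,0],"jaw":0},
    {"dr":[0,0,0],"slide":[45,85,0],"jaw":0},
    {"dr":[0,0,0],"slide":[72,133,30],"jaw":0},
    {"dr":[0,0,0],"slide":[72,133,75],"jaw":0},
    {"dr":[0,0,0],"slide":[72,133,120],"jaw":0},
    {"dr":[0,0,0],"slide":[72,133,165],"jaw":0},
    {"dr":[0,0,0],"slide":[72,133,200],"jaw":0},
    {"dr":[0,0,0],"slide":[72,133,210],"jaw":0},
  ],
)

```text
clock: 2.15
position: [435.1, 45.6, 19.4]
ee_rot: [1.0, -0.021, -0.002, 0.001]
contact_force: [0.4, 0.6, 1.3]
gripper_width: 0.1
grasp_force: 0.0
```

Request:
step_arm(
  motion=[
    {"dr":[0,0,0],"slide":[12,0,0],"jaw":0},
    {"dr":[0,0,0],"slide":[22,0,0],"jaw":0},
    {"dr":[0,0,0],"slide":[30,0,0],"jaw":0},
    {"dr":[0,0,0],"slide":[38,0,0],"jaw":0},
    {"dr":[0,0,0],"slide":[45,0,0],"jaw":0},
    {"dr":[0,0,0],"slide":[51,0,0],"jaw":0},
    {"dr":[0,0,0],"slide":[56,0,0],"jaw":0},
    {"dr":[0,0,0],"slide":[60,0,0],"jaw":0},
  ],
)

```text
clock: 3.15
position: [496.5, 43.7, 21.2]
ee_rot: [1.0, -0.02, -0.0, 0.0]
contact_force: [-2.4, -0.6, 2.2]
gripper_width: -0.2
grasp_force: 1.1
```

Request:
step_arm(
  motion=[
    {"dr":[0,0,0],"slide":[2,0,0],"jaw":0},
    {"dr":[0,0,0],"slide":[4,0,0],"jaw":0},
    {"dr":[0,0,0],"slide":[5,0,0],"jaw":0},
    {"dr":[0,0,0],"slide":[6,0,0],"jaw":0},
    {"dr":[0,0,0],"slide":[7,0,0],"jaw":0},
    {"dr":[0,0,0],"slide":[8,0,0],"jaw":0},
    {"dr":[0,0,0],"slide":[9,0,0],"jaw":0},
    {"dr":[0,0,0],"slide":[9,0,0],"jaw":0},
  ],
)

```text
clock: 4.15
position: [505.5, 43.5, 21.2]
ee_rot: [1.0, -0.02, 0.0, -0.0]
contact_force: [-2.1, 0.3, 0.9]
gripper_width: 0.3
grasp_force: 0.9
```

Request:
step_arm(
  motion=[
    {"dr":[0,0,0],"slide":[1,0,0],"jaw":0},
    {"dr":[0,0,0],"slide":[2,0,0],"jaw":0},
    {"dr":[0,0,0],"slide":[3,0,0],"jaw":0},
    {"dr":[0,0,0],"slide":[4,0,0],"jaw":0},
    {"dr":[0,0,0],"slide":[5,0,0],"jaw":0},
    {"dr":[0,0,0],"slide":[6,0,0],"jaw":0},
    {"dr":[0,0,0],"slide":[6,0,0],"jaw":0},
    {"dr":[0,0,0],"slide":[6,0,0],"jaw":0},
  ],
)

```text
clock: 5.15
position: [508.9, 43.2, 21.2]
ee_rot: [1.0, -0.021, -0.002, 0.0]
contact_force: [-8.9, 2.9, 5.8]
gripper_width: 0.0
grasp_force: 4.5
```

Request:
step_arm(
  motion=[
    {"dr":[0,0,0],"slide":[-10,0,0],"jaw":0},
    {"dr":[0,0,0],"slide":[-30,0,0],"jaw":0},
    {"dr":[0,0,0],"slide":[-40,0,-20],"jaw":0},
    {"dr":[0,0,0],"slide":[-40,0,-60],"jaw":0},
    {"dr":[0,0,0],"slide":[-40,0,-100],"jaw":0},
    {"dr":[0,0,0],"slide":[-40,0,-140],"jaw":0},
    {"dr":[0,0,0],"slide":[-40,0,-170],"jaw":0},
    {"dr":[0,0,0],"slide":[-40,0,-180],"jaw":0},
  ],
)

```text
clock: 6.15
position: [473.2, 45.5, 203.8]
ee_rot: [1.0, -0.02, 0.003, -0.001]
contact_force: [-0.7, 0.5, -0.7]
gripper_width: 0.3
grasp_force: 0.0
```

```bash
python3 - <<'E'
from h import *
print(arm.read_state()['position'],arm.read_state()['contact_force'])
t=optics.get_image("top");a=cv2.resize(t[180:310,190:390],(800,520),interpolation=cv2.INTER_CUBIC)
cv2.imwrite("pics/topz2.png",cv2.convertScaleAbs(a,alpha=1.6))
E
```

```text
[473.22  45.53 203.84] [-0.65  0.51 -0.7 ]
```

View pics/topz2.png

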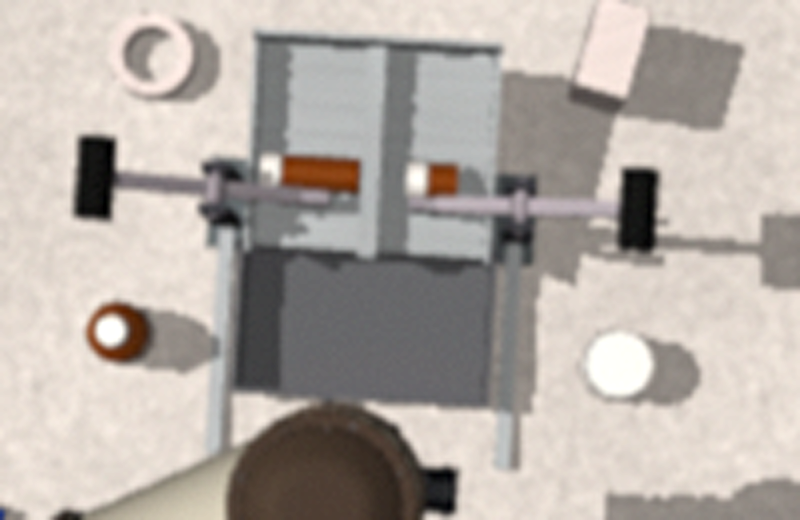

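The tray is home: its front edge moved to zoomed row ~397, and its rear edge is under the mouths. The vials and bystanders haven't moved. Next I'll go above the right bar.

Request:
step_arm(
  motion=[
    {"dr":[0,0,0],"slide":[15,25,0],"jaw":0},
    {"dr":[0,0,0],"slide":[45,55,0],"jaw":0},
    {"dr":[0,0,0],"slide":[80,90,0],"jaw":0},
    {"dr":[0,0,0],"slide":[120,120,0],"jaw":0},
    {"dr":[0,0,0],"slide":[150,145,0],"jaw":0},
    {"dr":[0,0,0],"slide":[170,165,10],"jaw":0},
    {"dr":[0,0,0],"slide":[170,165,25],"jaw":0},
    {"dr":[0,0,0],"slide":[170,165,35],"jaw":0},
  ],
)

```text
clock: 7.2
position: [633.4, -126.6, 163.7]
ee_rot: [1.0, -0.021, -0.002, -0.0]
contact_force: [-0.5, -0.0, -1.0]
gripper_width: 0.2
grasp_force: 0.0
```

```bash
python3 - <<'E'
from h import *
print(arm.read_state()['position'],arm.read_state()['contact_force'])
t=optics.get_image("scene");a=cv2.resize(t[120:320,210:410],(600,600),interpolation=cv2.INTER_CUBIC)
cv2.imwrite("pics/s3.png",cv2.convertScaleAbs(a,alpha=1.6))
E
```

```text
[ 633.36 -126.61  163.68] [-0.5  -0.04 -1.01]
```

View pics/s3.png

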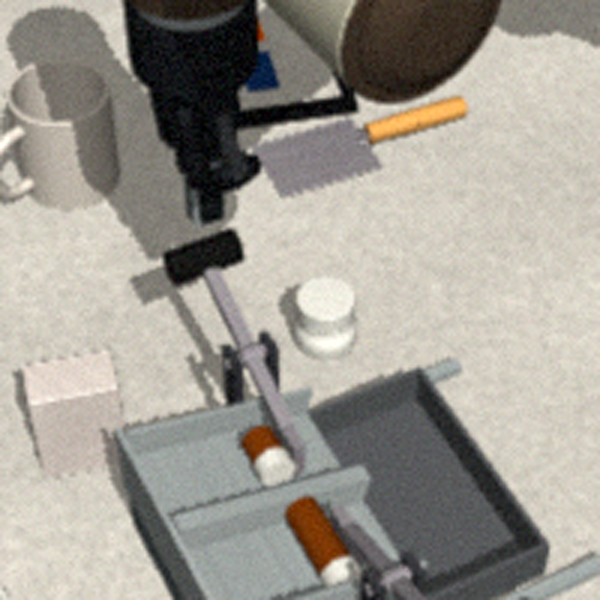

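The closed fingertips are right above the right press bar, at (205,215) over the bar at (203,255). Nothing is in the way, so I'll press.

Request:
step_arm(
  motion=[
    {"dr":[0,0,0],"slide":[0,0,12],"jaw":0},
    {"dr":[0,0,0],"slide":[0,0,20],"jaw":0},
    {"dr":[0,0,0],"slide":[0,0,29],"jaw":0},
    {"dr":[0,0,0],"slide":[0,0,38],"jaw":0},
    {"dr":[0,0,0],"slide":[0,0,47],"jaw":0},
    {"dr":[0,0,0],"slide":[0,0,56],"jaw":0},
    {"dr":[0,0,0],"slide":[0,0,64],"jaw":0},
    {"dr":[0,0,0],"slide":[0,0,68],"jaw":0},
  ],
)

```text
clock: 8.25
position: [635.0, -126.9, 97.9]
ee_rot: [1.0, -0.02, 0.0, -0.0]
contact_force: [0.9, -1.0, 4.1]
gripper_width: -0.2
grasp_force: 2.2
```

Request:
step_arm(
  motion=[
    {"dr":[0,0,0],"slide":[0,0,0],"jaw":0},
    {"dr":[0,0,0],"slide":[0,0,0],"jaw":0},
    {"dr":[0,0,0],"slide":[0,0,0],"jaw":0},
    {"dr":[0,0,0],"slide":[0,0,0],"jaw":0},
    {"dr":[0,0,0],"slide":[0,0,0],"jaw":0},
    {"dr":[0,0,0],"slide":[0,0,0],"jaw":0},
    {"dr":[0,0,0],"slide":[0,0,0],"jaw":0},
    {"dr":[0,0,0],"slide":[0,0,0],"jaw":0},
  ],
)

```text
clock: 9.25
position: [634.9, -126.9, 98.4]
ee_rot: [1.0, -0.02, 0.0, -0.0]
contact_force: [1.8, -2.4, 5.1]
gripper_width: 0.2
grasp_force: 2.1
```

```bash
python3 - <<'E'
from h import *
print(arm.read_state()['position'],arm.read_state()['contact_force'])
t=optics.get_image("scene");a=cv2.resize(t[150:350,210:410],(600,600),interpolation=cv2.INTER_CUBIC)
cv2.imwrite("pics/s4.png",cv2.convertScaleAbs(a,alpha=1.6))
E
```

```text
[ 634.9  -126.87   98.44] [ 1.84 -2.39  5.11]
```

View pics/s4.png

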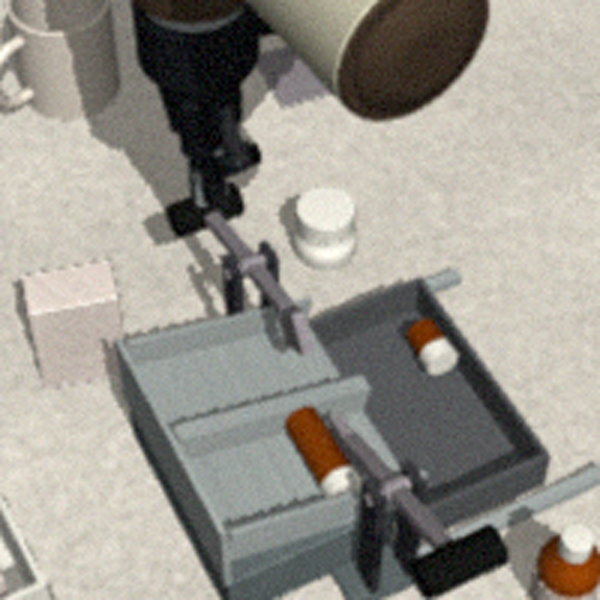

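The short vial is in the tray at (433,347), the gate is up, and the long vial is still behind its gate. I'll release the lever gently and rise clear.

Request:
step_arm(
  motion=[
    {"dr":[0,0,0],"slide":[0,0,-8],"jaw":0},
    {"dr":[0,0,0],"slide":[0,0,-17],"jaw":0},
    {"dr":[0,0,0],"slide":[0,0,-26],"jaw":0},
    {"dr":[0,0,0],"slide":[0,0,-35],"jaw":0},
    {"dr":[0,0,0],"slide":[0,0,-44],"jaw":0},
    {"dr":[0,0,0],"slide":[0,0,-60],"jaw":0},
    {"dr":[0,0,0],"slide":[0,0,-85],"jaw":0},
    {"dr":[0,0,0],"slide":[0,0,-110],"jaw":0},
  ],
)

```text
clock: 10.3
position: [634.2, -127.2, 209.3]
ee_rot: [1.0, -0.021, -0.0, 0.0]
contact_force: [1.2, -0.5, 0.0]
gripper_width: -0.1
grasp_force: 0.0
```

Request:
step_arm(
  motion=[
    {"dr":[0,0,0],"slide":[0,0,-10],"jaw":0},
    {"dr":[0,0,0],"slide":[0,0,-10],"jaw":0},
    {"dr":[0,0,0],"slide":[0,0,-10],"jaw":0},
    {"dr":[0,0,0],"slide":[0,0,-10],"jaw":0},
    {"dr":[0,0,0],"slide":[0,0,-10],"jaw":0},
    {"dr":[0,0,0],"slide":[0,0,-10],"jaw":0},
    {"dr":[0,0,0],"slide":[0,0,-10],"jaw":0},
    {"dr":[0,0,0],"slide":[0,0,-10],"jaw":0},
  ],
)

```text
clock: 11.3
position: [634.6, -126.9, 218.3]
ee_rot: [1.0, -0.02, 0.0, 0.0]
contact_force: [-1.2, -0.5, -0.4]
gripper_width: 0.2
grasp_force: 0.0
```

```bash
python3 - <<'E'
from h import *
print(arm.read_state()['position'],arm.read_state()['contact_force'])
t=optics.get_image("scene");a=cv2.resize(t[150:350,210:410],(600,600),interpolation=cv2.INTER_CUBIC)
cv2.imwrite("pics/s5.png",cv2.convertScaleAbs(a,alpha=1.6))
E
```

```text
[ 634.6  -126.93  218.32] [-1.16 -0.47 -0.4 ]
```

View pics/s5.png

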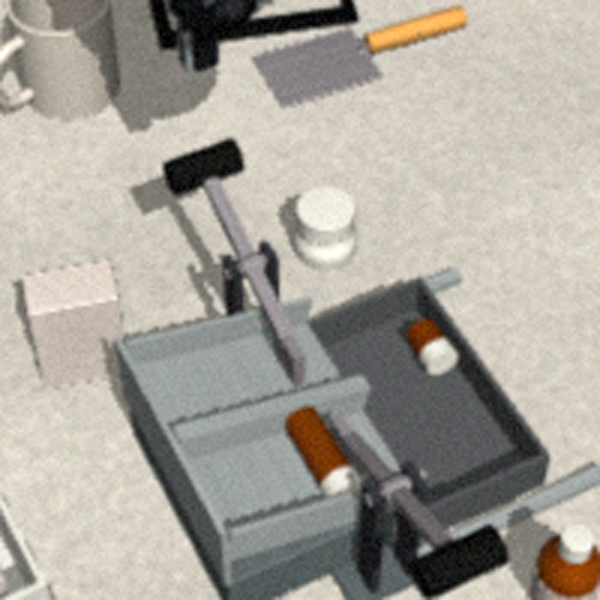

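The lever is back up, with its bar at (203,167). The short vial rests in the tray at (433,347), the long vial hasn't moved, and the robot is clear of everything.

```bash
python3 -c "
from bench import arm
print(arm.job_done())"
```

```text
the job is handed in; nothing more can be done
None
```

I pushed the tray home, released the short vial into it from the right lane and let the lever come back up; in the last picture the long vial and the bystanders in view had not moved, and I handed the job in after about 11 s of robot time (no verdict was returned).

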